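# Ratchet down the clamp on a drawer front

## Task

Take the ratchet wrench off its wooden rest, fit its ring over the hex nut of the blue clamp bar and swing it back and forth to tighten the nut clockwise until the bar grips the drawer front firmly: about 1.3 newton metres, and never as much as 1.8, which would dent the front. Then lift the wrench off and lay it flat back on its rest the way it lay, and let go. Do not knock the tape measure, sanding block and glue bottle about.

Things in the scene. Friction and masses are not known exactly. Their poses are not given: they have to be found in the camera images.
- wrench_grip (a point): Where to grip the loose ratchet wrench (220 mm long): the front part of its red and black handle, 18 mm wide and high, half-way up (9 mm above the wrench's flat underside). x points along the handle to the steel ring head (64 mm across, 20 mm high), z up. The handle ends 115 mm behind. On the rest it is 24 mm clear of the plank here.
- wrench_socket (a point): Centre of the wrench's ring head at its flat underside: 75 mm along x from wrench_grip, 9 mm lower; axes as there. The hexagonal socket goes right through the head: 42.6 mm across flats, 20 mm deep. It turns in the head and its angle is unknown: not told by this frame.
- wrench: The wrench (280 to 450 g), origin at wrench_socket. Turned clockwise from above, a ratchet of 36 clicks a turn carries the socket along; turned back, the wrench slips round it (drag under 0.05 N m); 0.3 to 0.5 rad of a swing is lost to play and teeth. Off the nut the socket turns with the wrench.
- nut_seat (a point): Foot of the clamp's brass hex nut on its axis (z up), 65 to 69 mm above the bench; tightened clockwise from above, it sinks 12 mm a turn with the bar. The wrench's underside belongs here, on a 52 mm flange. Nut 40 mm across flats, 17 mm high (its top 2 mm: 35 mm). A 19 mm stud with a pointed end stands 20 to 21 mm out of its top. Swing room: on the robot's side.
- nut_top (a point): Top centre of the nut, 17 mm above nut_seat (axes as the jig; they do not turn with the nut). If the socket's corners do not match the nut's, the wrench stands here: lift a little, turn clockwise in steps of at most 0.15 rad and try again, up to 60 degrees; it enters within about 0.1 rad of true.
- flange (a joint): Squeeze of the black rubber washer (44 mm across, 6 mm high) under the nut's steel flange, in m: 0 while the clamp is loose, then growing with the nut's moment: 0.0005 at 0.9 N m, 0.0010 at 1.3, 0.0016 at 1.8. A reading's noise is larger than that: go by the moment felt. It eases to about 0.0005 when let go.
- bar_foot (a point): Foot under the far end of the blue clamp bar (104 x 48 x 14 mm); it meets the drawer front's near edge after 0.8 to 1.5 rad of the nut. The nut turns with 0.36 N m until then, next jumps to 0.5 and gains 1.5 N m per rad. The moment on the nut is the force across the handle times the distance (75 mm at wrench_grip) plus the hand's twist; it falls when motion stops.
- rest_top (a point): Middle of the head block's top on the wrench's fixed wooden rest, 36 mm above the bench, where wrench_socket belongs. x is the way the wrench lies, handle to head. Plank 250 x 70 x 12 mm; head block 65 mm long, the block under the handle's end 35 mm long, 170 mm behind; both 70 mm wide, the gap between is free.
- jig: Fixed MDF jig board, 320 x 260 x 18 mm, with a mahogany drawer front (160 x 240 mm, top at 38 mm) on it. Origin on the nut's axis at bench height; x points over the board to the drawer front, which starts 45 mm from the origin; the board starts 70 mm behind it.
- tape_measure: Loose yellow and black tape measure, 62 x 36 x 58 mm, origin under its centre. Leave alone.
- sanding_block: Loose cork sanding block, 100 x 60 x 24 mm, origin under its centre. Leave alone.
- glue: Loose white glue bottle, 52 mm wide, 140 mm high, origin under its centre. Leave alone.
Mind the look-alikes: they are no part of the job. Leave any green or orange look-alike of the wrench alone.

How it is judged:
On the way, in this order (a step that is already met when the one before it is completed fails the run):
1. the wrench's ring is down over the nut (within 10 mm of its foot and 6 mm of its axis) while the clamp is still loose (horizontal distance between wrench_socket and nut_seat below 0.006 m and z of wrench_socket in the frame of nut_seat below 0.01 m and value of joint flange below 0.0003 m), for 0.1 s.
2. with the wrench on the nut, the rubber washer is squeezed by at least 0.5 mm (about 0.9 N m at the nut) (horizontal distance between wrench_socket and nut_seat below 0.006 m and z of wrench_socket in the frame of nut_seat below 0.01 m and value of joint flange above 0.0005 m), for 0.1 s.
At the end, for the whole second after the job is handed in: the clamp stays tight on the drawer front (rubber washer squeezed by more than 0.3 mm) and the wrench lies still and level on its rest, handle the way it lay: socket centre within 25 mm of rest_top sideways and 6 mm in height, turned by less than 0.25 rad (value of joint flange above 0.0003 m and horizontal distance between wrench_socket and rest_top below 0.025 m and z of wrench_socket in the frame of rest_top between -0.006 and 0.006 m and x of wrench_grip in the frame of rest_top below -0.05 m and angle between the x axis of wrench_socket and the x axis of rest_top, either way round below 0.25 rad and angle between wrench_socket's own z axis and vertical below 0.1 rad and linear speed of wrench below 0.02 m/s); the robot touches nothing.
It fails at once if the clamp is overtightened and dents the drawer front (washer squeezed beyond 1.75 mm, about 1.85 N m) (value of joint flange above 0.00175 m).
It fails at once if the tape measure, sanding block or glue bottle is moved by more than 30 mm (distance of any of tape_measure, sanding_block, glue from where it was at the start of the episode above 0.03 m).
It also fails if it takes over 72 s, if anything falls off the work surface, if the arm or the gripper's body presses on something with over 40 N, if the wrist force passes 120 N, or if a joint passes its speed limit or range.

## Robot

A 6-joint arm with a two-finger parallel gripper is mounted at the origin on the work surface. World frame = base frame: x ahead of the robot, y to its left, z up, the work surface at z = 0. Lengths are in m, angles in rad, forces in N, time in s.
With the tool pointing down it reaches from about 0.35 to 0.775 m from the base axis. Payload 5.5 kg.
Tool frame: the origin (TCP) lies midway between the tips of the shut fingers; the grasp point (between the pads) lies 19 mm behind it; x points along the fingers, y is the direction in which the jaws open and shut, and the axes are right-handed (so a half turn about x gives the same grasp; the last joint's range is limited). The gripper opens to 85 mm and grips with 20 to 120 N. Pads are 22 mm wide; open, the fingers measure 114 mm over their backs; the gripper's body (76 mm by 85 mm) begins 54 mm behind the grasp point. The pads swing forward as they close: fully open they stand 13 mm farther back than shut.
Start: joints at [-1.301, 0.313, 0.046, 1.304, 0, 1.431], TCP at [0.229, -0.527, 0.231] pointing down, gripper open.
Joint ranges: [-2.76, 2.76], [-0.86, 1.69], [-1.03, 1.26], [-2.2, 2.34], [-1.47, 1.5], [-3.14, 3.14]. Speed limits (rad/s): [2.57, 2.57, 3.14, 3.14, 3.14, 3.14].

## Interface

Orientations are given as a unit quaternion [w, x, y, z].
In Python, from workcell import env, optics, order, models gives the robot as it stands. The module is installed in compiled form; this text tells all that it offers.
- The arm moves only by the tool servo_tool, never from a script. Its argument "moves" is a list of rows, each a list of 5 numbers: the shift along the tool's x, y, z in cm, then the turn about the tool's x in rad, then the closure, from -1 (fully open) to 1 (shut). A call has exactly 10 rows; each row shifts and turns the commanded pose from where the row before left it, along the tool's axes as they then stand; what a row does not reach is not made up. A row lasts 1/8 s, in which the tool goes at most 62.5 mm and 10.7 degrees, less where a joint would pass 70% of its speed; a pose out of reach is approached as far as the arm can. A call is refused whole if a number of a shift passes 6.25 or a number of a turn 0.188, either way. A call with a gripper value outside its range is refused whole. The fingers move at their own pace and stop on an object; "grip_force" is the grip in N (left out, the last holds). Time passes only in rows, so rows that do not move let the fingers close, or fill a call up. It gives the time, the measured TCP pose, the force and the opening at its end, in the units of the state.
- env.get_state(): the state, without advancing time (a new reading comes with each control period).
- optics.read_camera(name): name is "scene" or "side" or "wrist"; returns a dict with "pixels" (400x640x3 uint8, blue, green, red), "vertical_fov" (degrees; the focal length in pixels is half the picture's height over the tangent of half this angle, whatever the lens; pixels are square), "cx", "cy" (the principal point, pixels), "extrinsics" (4x4, takes a point from world to camera coordinates). Camera axes: x right, y up, looking along -z (the intrinsics and any distortion apply to the point x, -y, -z); pixel columns grow to the right and rows downward; lengths in m; the calibration is good to about 2 mm. The wrist camera is an equidistant fisheye: a pixel r from the principal point sees the ray r / f radians off the axis. A picture is of the moment at which its call begins. There is no depth.
- order.hand_in(): hands the job in, once; it reports no verdict.
Trained networks look in a picture, given as the dict that the camera call returned (one of the last four; its "shot" number tells which), for a name from the list of things; names that differ only in an ending like _2 or _b are one class to them, and where a whole thing is asked for, a point or a joint stands for the part that bears it (a point fixed in the world has none). Each returns a list of dicts, best first, with "conf" (0 to 1); they miss things now and then, are a little off and sometimes report something else, mostly with a low value. They report only what shows in the picture. A call takes as long as a camera call. They do not tell look-alikes from the thing itself.
- models.outline_of(name, picture): "pixels" (400x640 bool, what is visible of it) and "location" ([column, row] in pixels, amid what is visible of it).
- models.pinpoint(name, picture): "location" ([column, row] in pixels: a listed point, or the origin of a listed thing).
The state is a dict: "clock": time; "joint_pos": joint angles; "qvel": joint speeds; "tau": joint torques, N m; "tcp_pos": TCP position; "orientation": TCP orientation; "wrist_force": force on the tool from outside, world axes, zero at the start; "ft_torque": the same for the moment, N m; "finger_gap": finger opening in m.
Only numpy, scipy, OpenCV 4.12 (cv2) and the standard library are available. Lean on these libraries where they do the work, as an engineer would, in place of code of your own. Each camera call takes 0.05 s, during which the arm holds its last target.

## Working session

There is one attempt and no reset: what is moved stays moved. The work goes in short steps, Python scripts to look and compute and a tool call to move; the robot and the scene stay as the last step left them, time stands still between calls to the robot, and variables do not carry over. Pictures are saved under pics/ and viewed, and the job is handed in when it is done.

Besides the shell and the picture viewer there is one more tool, called after "Request:" in YAML: its name, and indented under it one key for each argument. servo_tool: Moves the arm, as the interface text tells. Its arguments: {"type":"object","properties":{"moves":{"type":"array"},"grip_force":{"type":"number"}},"required":["moves"]}

```bash
ls; mkdir -p pics
cat > h.py <<'E'
import numpy as np, cv2
from workcell import env, optics, order, models
E
python3 - <<'E'
from h import *
s=env.get_state(); print(s)
for n in ["scene","side","wrist"]:
    p=optics.read_camera(n); cv2.imwrite(f"pics/{n}0.png",p["pixels"]); print(n,p["vertical_fov"],p["cx"],p["cy"],p["extrinsics"].tolist() if hasattr(p["extrinsics"],'tolist') else p["extrinsics"],[k for k in p])
    for t in ["wrench_grip","wrench_socket","nut_seat","nut_top","rest_top","jig","tape_measure","sanding_block","glue","bar_foot"]:
        print(t,[(np.round(d["location"],1).tolist(),round(d["conf"],2)) for d in models.pinpoint(t,p)])
E
```

```text
pics
{'clock': 0.0, 'joint_pos': array([-1.30063722e+00,  3.13992521e-01,  4.49704975e-02,  1.30360803e+00,
        1.01884639e-05,  1.43122543e+00]), 'qvel': array([-0.00056504, -0.00121458, -0.00097096, -0.00052556,  0.00016889,
        0.00118715]), 'tau': array([ 4.14237311e-04, -4.80628109e+01,  2.98531687e+01,  1.92878558e-02,
       -1.50087935e-04, -9.81591938e-06]), 'tcp_pos': array([ 0.22892766, -0.52689792,  0.2304099 ]), 'orientation': array([-0.14320302, -0.69228109, -0.14449737,  0.6923585 ]), 'wrist_force': array([ 0.00152824, -0.77050509,  0.36959637]), 'ft_torque': array([-0.0724706 , -0.01224811, -0.04660506]), 'finger_gap': 0.08551899005424748}
scene 53.73138124165801 321.0807277386759 207.34119923547559 [[-0.5645767058965869, 0.8252958582101609, -0.01182749255389025, 0.31440783988503324], [-0.6561652477005678, -0.4400911225846509, 0.6129983454563591, 0.26314204369987065], [0.5006998211194117, 0.35384537617910944, 0.7899956575118965, -1.3983676294592564], [0.0, 0.0, 0.0, 1.0]] ['pixels', 'vertical_fov', 'cx', 'cy', 'extrinsics', 'shot']
wrench_grip [([180.8, 210.2]
[... 1195 characters left out ...]
ure [([243.4, 303.1], 0.82)]
sanding_block [([332.3, 319.9], 0.61)]
glue [([293.5, 310.3], 0.57)]
bar_foot [([284.0, 200.7], 0.75)]
wrist 65.70646984690485 322.0736784638036 198.95566165936938 [[0.39883210636266075, -0.917023865816177, -0.0004248033406680535, -0.5747994947569351], [0.885658260202376, 0.38531061108689807, -0.2591238682930279, 0.03423186111186918], [0.23778645266209888, 0.10297068761252469, 0.9658440041864836, -0.3771956938718997], [0.0, 0.0, 0.0, 1.0]] ['pixels', 'vertical_fov', 'cx', 'cy', 'extrinsics', 'shot']
wrench_grip [([101.2, 12.8], 0.64)]
wrench_socket [([148.4, 7.0], 0.6)]
nut_seat []
nut_top []
rest_top []
jig []
tape_measure []
sanding_block []
glue []
bar_foot []
```

View pics/scene0.png

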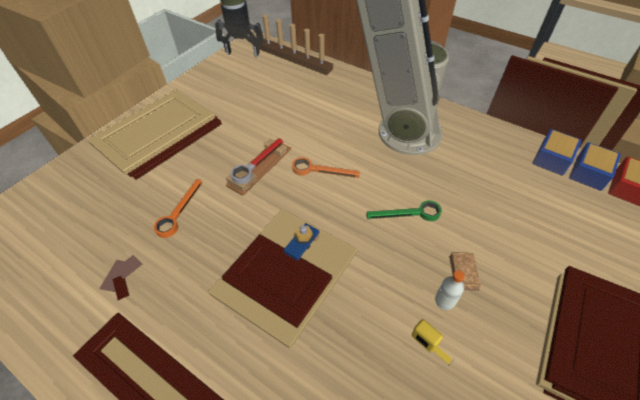

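View pics/side0.png

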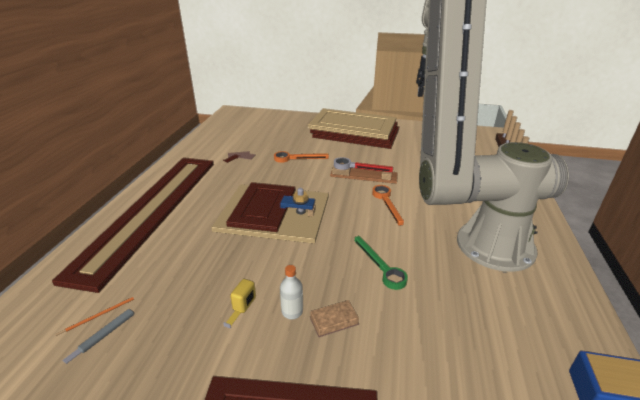

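View pics/wrist0.png

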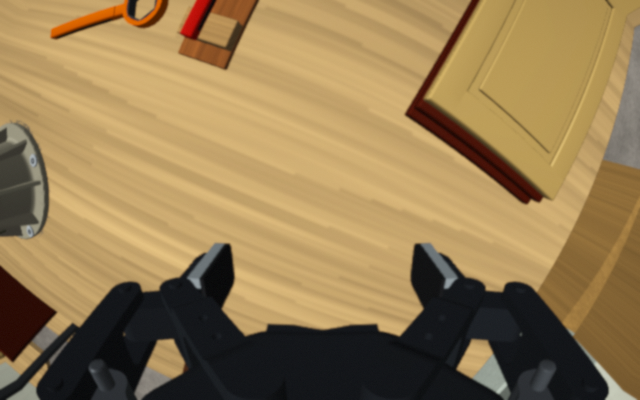

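The scene view shows the red wrench on its rest (head at about 240,175) and the nut at about 303,232; the orange and green ones are look-alikes. The side view has the head at about 343,162 and the nut at about 299,197.

```bash
cat >> h.py <<'E'
from scipy.optimize import least_squares
from scipy.spatial.transform import Rotation as R
def foc(p): return 200/np.tan(np.radians(p["vertical_fov"])/2)
def proj(p,X,fish=False):
    E=np.array(p["extrinsics"]); c=E[:3,:3]@np.asarray(X)+E[:3,3]; q=np.array([c[0],-c[1],-c[2]]); f=foc(p)
    if fish:
        r=np.hypot(q[0],q[1]); th=np.arctan2(r,q[2]); k=f*th/max(r,1e-9)
        return np.array([p["cx"]+k*q[0],p["cy"]+k*q[1]])
    return np.array([p["cx"]+f*q[0]/q[2],p["cy"]+f*q[1]/q[2]])
def ray(p,uv,fish=False):
    E=np.array(p["extrinsics"]); f=foc(p); d=(np.array(uv)-[p["cx"],p["cy"]])/f
    if fish:
        th=np.linalg.norm(d); q=np.array([*(d/max(th,1e-9)*np.sin(th)),np.cos(th)])
    else: q=np.array([*d,1.])
    c=np.array([q[0],-q[1],-q[2]]); w=E[:3,:3].T@c; o=-E[:3,:3].T@E[:3,3]
    return o,w/np.linalg.norm(w)
def atz(p,uv,z,fish=False):
    o,w=ray(p,uv,fish); return o+w*(z-o[2])/w[2]
def tri(obs):
    A=np.zeros((3,3)); b=np.zeros(3)
    for p,uv,fi in obs:
        o,w=ray(p,uv,fi); M=np.eye(3)-np.outer(w,w); A+=M; b+=M@o
    X=np.linalg.solve(A,b); return X,[np.round(proj(p,X,fi)-uv,1).tolist() for p,uv,fi in obs]
E
python3 - <<'E'
from h import *
a=optics.read_camera("scene");b=optics.read_camera("side")
H={"wrench_grip":(.045),"wrench_socket":.036,"nut_seat":.067,"nut_top":.084,"rest_top":.036,"jig":0,"tape_measure":0,"sanding_block":0,"glue":0,"bar_foot":.04}
ref={"wrench_grip":((254,160),(357,164)),"wrench_socket":((238,177),(342,161))}
for t,z in H.items():
    P=[]
    for i,p in enumerate((a,b)):
        d=models.pinpoint(t,p)
        if t in ref: d=[x for x in d if np.linalg.norm(np.array(x["location"])-ref[t][i])<10]
        if d: P.append((p,np.array(d[0]["location"]),False)); print(t,i,np.round(atz(p,d[0]["location"],z),4))
    if len(P)==2:
        X,e=tri(P); print("   tri",np.round(X,4),e)
E
```

```text
wrench_grip 0 [ 0.4434 -0.3285  0.045 ]
wrench_grip 1 [ 0.4464 -0.3289  0.045 ]
   tri [ 0.4457 -0.3261  0.0472] [[0.0, 0.2], [0.1, -0.2]]
wrench_socket 0 [ 0.5178 -0.3343  0.036 ]
wrench_socket 1 [ 0.5101 -0.3498  0.036 ]
   tri [ 0.5124 -0.3394  0.0364] [[-0.1, -1.8], [-1.0, 1.1]]
nut_seat 0 [ 0.6011 -0.0303  0.067 ]
nut_seat 1 [ 0.6009 -0.0366  0.067 ]
   tri [ 0.6007 -0.0306  0.0694] [[-0.1, -0.6], [-0.4, 0.4]]
nut_top 0 [ 0.5985 -0.0272  0.084 ]
nut_top 1 [ 0.5983 -0.0207  0.084 ]
   tri [ 0.5987 -0.0271  0.0813] [[0.1, 0.6], [0.4, -0.4]]
rest_top 0 [ 0.5208 -0.3291  0.036 ]
rest_top 1 [ 0.4921 -0.329   0.036 ]
   tri [ 0.5004 -0.3524  0.0156] [[-0.1, -2.7], [-1.5, 1.6]]
jig 0 [ 0.6091 -0.022  -0.    ]
jig 1 [ 0.6029 -0.0186  0.    ]
   tri [ 0.6054 -0.0251 -0.0058] [[-0.0, -0.4], [-0.2, 0.2]]
tape_measure 0 [0.6602 0.3594 0.    ]
tape_measure 1 [0.6548 0.357  0.    ]
   tri [ 0.6572  0.3576 -0.0021] [[-0.3, -1.2], [-0.9, 0.6]]
sanding_block 0 [0.418  0.3633 0.    ]
sanding_block 1 [0.4189 0.3723 0.    ]
   tri [ 0.4176  0.3652 -0.005 ] [[0.2, 1.1], [1.0, -0.9]]
glue 0 [0.5263 0.351  0.    ]
bar_foot 0 [ 0.6452 -0.0262  0.04  ]
bar_foot 1 [ 0.6606 -0.0336  0.04  ]
   tri [ 0.6535 -0.0186  0.053 ] [[0.1, 1.1], [0.7, -0.6]]
```

```bash
cat >> h.py <<'E'
def Rt(q): return R.from_quat([q[1],q[2],q[3],q[0]]).as_matrix()
def plan(target,zaxis_yaw,tcp=None,Rm=None):
    "shift in tool axes cm, turn about tool x to point tool z along yaw"
    s=env.get_state(); tcp=s["tcp_pos"]; Rm=Rt(s["orientation"])
    d=Rm.T@(np.asarray(target)-tcp)*100
    y=np.arctan2(Rm[1,2],Rm[0,2]); t=-(zaxis_yaw-y); t=(t+np.pi)%(2*np.pi)-np.pi
    print("tcp",np.round(tcp,4),"zyaw",round(y,4),"shift cm",np.round(d,2),"turn",round(t,3))
    print("tilt x",np.round(Rm[:,0],4)); return d,t
E
python3 - <<'E'
from h import *
s=env.get_state(); M=Rt(s["orientation"]); print(np.round(M,3))
p=optics.read_camera("wrist"); E=np.array(p["extrinsics"]); o=-E[:3,:3].T@E[:3,3]; print("cam in tool",np.round(M.T@(o-s["tcp_pos"]),4)); print(np.round(M.T@E[:3,:3].T,3))
plan([0.4,-0.328,0.25],-0.1); plan([0.4,-0.328,0.25],-0.1+np.pi)
E
```

```text
[[-0.     0.398 -0.917]
 [-0.    -0.917 -0.398]
 [-1.     0.     0.   ]]
cam in tool [-1.416e-01 -1.000e-04 -6.500e-02]
[[ 0.001  0.259 -0.966]
 [ 1.    -0.001  0.   ]
 [-0.    -0.966 -0.259]]
tcp [ 0.2291 -0.5274  0.2313] zyaw -2.7318 shift cm [ -1.87 -11.48 -23.62] turn -2.632
tilt x [ 0.e+00 -1.e-04 -1.e+00]
tcp [ 0.2291 -0.5274  0.2313] zyaw -2.7318 shift cm [ -1.87 -11.48 -23.62] turn 0.51
tilt x [ 0.e+00 -1.e-04 -1.e+00]
```

```bash
cat >> h.py <<'E'
def rows(target,zyaw,n=9,nt=None,c=-1):
    "straight line of n rows from measured pose, turn spread over first nt rows; prints rows (shift in axes before each row's turn)"
    s=env.get_state(); tcp=s["tcp_pos"]; Rm=Rt(s["orientation"]); nt=nt or n
    y=np.arctan2(Rm[1,2],Rm[0,2]); t=-(zyaw-y); t=(t+np.pi)%(2*np.pi)-np.pi
    D=(np.asarray(target)-tcp)*100
    print("D cm",np.round(D,2),"turn",round(t,3),"z",np.round(Rm[:,0],3))
    for i in range(n):
        k=min(i,nt); yy=y-t*k/nt
        zt=np.array([np.cos(yy),np.sin(yy),0]); xt=np.array([0,0,-1.]); yt=np.cross(zt,xt)
        d=D/n; print([round(float(v),2) for v in (xt@d,yt@d,zt@d)]+[round(t/nt,3) if i<nt else 0,c])
E
python3 - <<'E'
from h import *
rows([0.445,-0.328,0.20],-0.12-np.pi,8)
E
```

```text
D cm [21.59 19.94 -3.13] turn 0.53 z [ 0. -0. -1.]
[0.39, -1.21, -3.47, np.float64(0.066), -1]
[0.39, -1.44, -3.38, np.float64(0.066), -1]
[0.39, -1.66, -3.28, np.float64(0.066), -1]
[0.39, -1.87, -3.16, np.float64(0.066), -1]
[0.39, -2.08, -3.03, np.float64(0.066), -1]
[0.39, -2.27, -2.89, np.float64(0.066), -1]
[0.39, -2.46, -2.73, np.float64(0.066), -1]
[0.39, -2.63, -2.56, np.float64(0.066), -1]
```

Request:
servo_tool:
  moves:
    - [0.39, -1.21, -3.47, 0.066, -1]
    - [0.39, -1.44, -3.38, 0.066, -1]
    - [0.39, -1.66, -3.28, 0.066, -1]
    - [0.39, -1.87, -3.16, 0.066, -1]
    - [0.39, -2.08, -3.03, 0.066, -1]
    - [0.39, -2.27, -2.89, 0.066, -1]
    - [0.39, -2.46, -2.73, 0.066, -1]
    - [0.39, -2.63, -2.56, 0.066, -1]
    - [0, 0, 0, 0, -1]
    - [0, 0, 0, 0, -1]
  grip_force: 60

```text
clock: 4.05
tcp_pos: [0.4447, -0.328, 0.2002]
orientation: [0.041, -0.706, 0.042, 0.706]
wrist_force: [0.6, 0.6, 1.1]
finger_gap: 0.0856
```

Run:
```python
from h import *
s=env.get_state(); print(s["tcp_pos"],s["joint_pos"],s["wrist_force"],s["ft_torque"])
p=optics.read_camera("wrist"); cv2.imwrite("pics/w1.png",p["pixels"])
for t,z in [("wrench_grip",.045),("wrench_socket",.036),("rest_top",.036),("nut_seat",.067),("nut_top",.084)]:
    for d in models.pinpoint(t,p): print(t,np.round(d["location"],1),round(d["conf"],2),np.round(atz(p,d["location"],z,True),4))
```

```text
[ 0.44473603 -0.32801017  0.20015914] [-7.80511799e-01  2.80524072e-01 -7.53881630e-02  1.21477169e+00
 -4.44058487e-04  2.47836101e+00] [0.63006991 0.57179003 1.05856081] [ 0.00237546 -0.01749526 -0.04404948]
wrench_grip [323.  192.9] 0.78 [ 0.4361 -0.3281  0.045 ]
wrench_grip [ 56.5 277.5] 0.69 [0.3542 0.0902 0.045 ]
wrench_socket [244.3 261.1] 0.83 [ 0.3662 -0.2312  0.036 ]
wrench_socket [ 52.2 294.1] 0.73 [0.3176 0.1376 0.036 ]
rest_top [321.3 117.6] 0.93 [ 0.5094 -0.335   0.036 ]
nut_seat [53.6 96.5] 0.57 [ 0.596  -0.0294  0.067 ]
nut_top [43.  97.3] 0.8 [ 0.5956 -0.028   0.084 ]
```

View pics/w1.png

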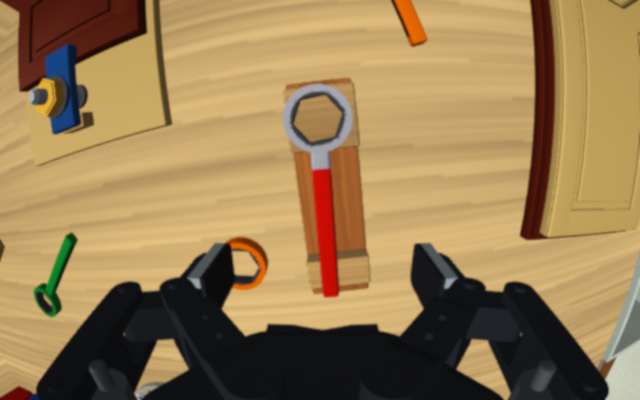

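The wrist view shows the red wrench with its ring centred at about (318,117) and its handle end at about (331,295). The nut is at the left, about (48,97).

```bash
cat >> h.py <<'E'
def circ(P):
    A=np.c_[2*P,np.ones(len(P))]; x=np.linalg.lstsq(A,(P**2).sum(1),rcond=None)[0]
    return x[:2],np.sqrt(x[2]+x[:2]@x[:2])
E
python3 - <<'E'
from h import *
p=optics.read_camera("wrist")
im=p["pixels"].astype(int); b,g,r=im[...,0],im[...,1],im[...,2]
red=(r>150)&(g<70)&(b<70)
red[:150]=red[:150]&False; red[:, :295]=False; red[:,350:]=False
ys,xs=np.nonzero(red); 
# handle axis: row centroids, at half height z 0.045..top 0.054
P=[]
for y in range(185,285,4):
    c=xs[ys==y]
    if len(c)>4: P.append(atz(p,(c.mean(),y),.052,True)[:2])
P=np.array(P); c=P.mean(0); d=np.linalg.svd(P-c)[2][0]; d*=np.sign(d[0]); print("handle pt",c,"yaw",np.arctan2(d[1],d[0]))
gray=(abs(r-b)<25)&(abs(r-g)<25)&(r>90); 
sub=np.zeros_like(gray); sub[75:165,275:362]=gray[75:165,275:362]
cs,_=cv2.findContours(sub.astype(np.uint8),cv2.RETR_CCOMP,cv2.CHAIN_APPROX_NONE)
for k in sorted(cs,key=len)[-3:]:
    k=k[:,0,:].astype(float); print(len(k),k.min(0),k.max(0))
    for z in (.056,.036):
        Q=np.array([atz(p,q,z,True)[:2] for q in k if q[1]<140]); cc,rad=circ(Q); print(z,np.round(cc,4),round(rad,4))
big=cv2.resize(p["pixels"][60:180,250:390],None,fx=5,fy=5,interpolation=cv2.INTER_CUBIC); cv2.imwrite("pics/w1z.png",big)
E
```

```text
handle pt [ 0.39506939 -0.3254727 ] yaw -0.03807258540741309
154 [288.  91.] [345. 145.]
0.056 [ 0.5095 -0.331 ] 0.0249
0.036 [ 0.5096 -0.3306] 0.0267
219 [282.  84.] [350. 164.]
0.056 [ 0.5095 -0.3312] 0.0312
0.036 [ 0.5096 -0.3308] 0.0334
```

View pics/w1z.png

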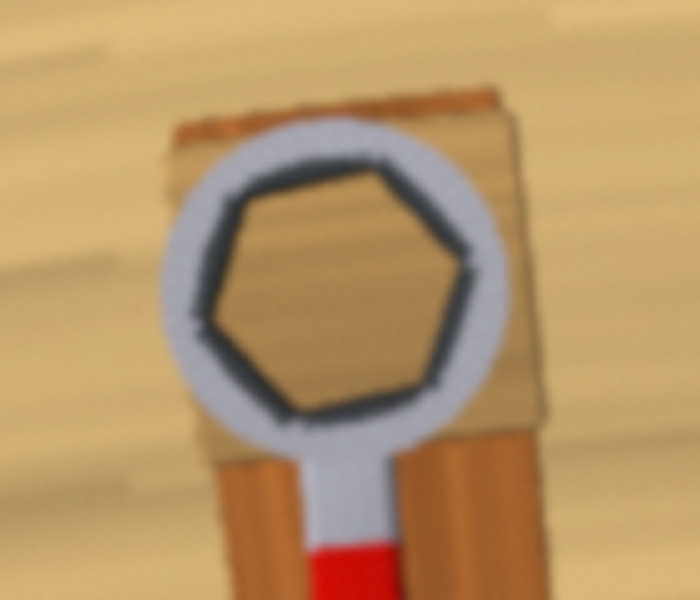

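Run:
```python
from h import *
rows([0.4346,-0.3276,0.0255],-0.044-np.pi,6)
p=optics.read_camera("wrist")
C=np.array([0.5095,-.331])
for q in [(380,165),(470,255),(430,380),(290,415),(200,320),(240,195)]:
    X=atz(p,(250+(q[0]+.5)/5,60+(q[1]+.5)/5),.056,True)[:2]-C; a=np.arctan2(X[1],X[0]); print(np.round(np.hypot(*X),4),round(np.degrees(a+.045)%60,1))
# nut closeup
cv2.imwrite("pics/w1n.png",cv2.resize(p["pixels"][20:160,0:120],None,fx=4,fy=4,interpolation=cv2.INTER_CUBIC))
```

```text
D cm [ -0.99   0.08 -17.47] turn -0.075 z [ 0. -0. -1.]
[2.91, 0.01, 0.16, np.float64(-0.013), -1]
[2.91, 0.0, 0.16, np.float64(-0.013), -1]
[2.91, 0.0, 0.17, np.float64(-0.013), -1]
[2.91, -0.0, 0.17, np.float64(-0.013), -1]
[2.91, -0.0, 0.16, np.float64(-0.013), -1]
[2.91, -0.0, 0.16, np.float64(-0.013), -1]
0.0245 34.4
0.0262 39.8
0.0248 42.9
0.0246 37.8
0.0247 38.8
0.0241 39.2
```

View pics/w1n.png

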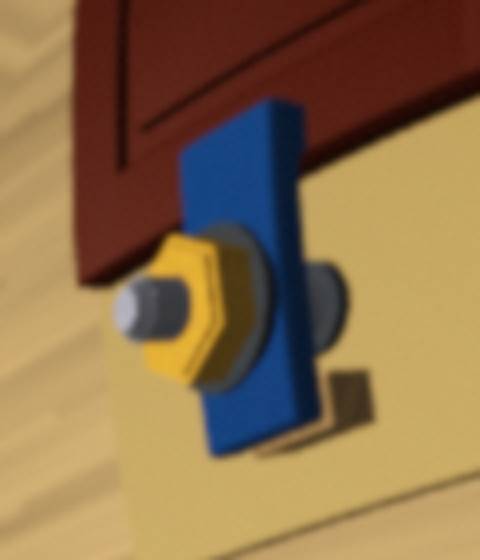

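Request:
servo_tool:
  moves:
    - [2.91, 0, 0.16, -0.013, -1]
    - [2.91, 0, 0.16, -0.013, -1]
    - [2.91, 0, 0.17, -0.013, -1]
    - [2.91, 0, 0.17, -0.012, -1]
    - [2.91, 0, 0.16, -0.012, -1]
    - [2.91, 0, 0.16, -0.012, -1]
    - [0, 0, 0, 0, -1]
    - [0, 0, 0, 0, 1]
    - [0, 0, 0, 0, 1]
    - [0, 0, 0, 0, 1]
  grip_force: 80

```text
clock: 5.7
tcp_pos: [0.4358, -0.3277, 0.0267]
orientation: [-0.015, 0.708, -0.016, -0.706]
wrist_force: [0.7, -1.1, -0.4]
finger_gap: 0.0326
```

Request:
servo_tool:
  moves:
    - [0, 0, 0, 0, 1]
    - [0, 0, 0, 0, 1]
    - [0, 0, 0, 0, 1]
    - [0, 0, 0, 0, 1]
    - [-0.5, 0, 0, 0, 1]
    - [-2.5, 0, 0, 0, 1]
    - [-4.5, 0, 0, 0, 1]
    - [-4.5, 0, 0, 0, 1]
    - [0, 0, 0, 0, 1]
    - [0, 0, 0, 0, 1]

```text
clock: 6.95
tcp_pos: [0.4342, -0.3261, 0.1438]
orientation: [0.016, -0.706, 0.015, 0.708]
wrist_force: [0.2, -0.1, -5.1]
finger_gap: 0.0167
```

Run:
```python
from h import *
s=env.get_state(); print(s["tcp_pos"],s["finger_gap"],s["wrist_force"],s["ft_torque"])
p=optics.read_camera("wrist"); cv2.imwrite("pics/w2.png",p["pixels"])
for t in ["wrench_grip","wrench_socket","rest_top"]:
  for d in models.pinpoint(t,p): print(t,np.round(d["location"],1),round(d["conf"],2))
```

```text
[ 0.43419098 -0.32605302  0.14378342] 0.01670376463119381 [ 0.16270306 -0.05887296 -5.14266097] [0.02258546 0.19386299 0.01185369]
wrench_grip [319.  267.2] 0.65
wrench_grip [ 24.1 267.6] 0.57
wrench_grip [170.7 291. ] 0.56
wrench_socket [ 19.5 285.6] 0.7
wrench_socket [225.6 266.7] 0.58
rest_top [330.2 105.7] 0.81
```

View pics/w2.png

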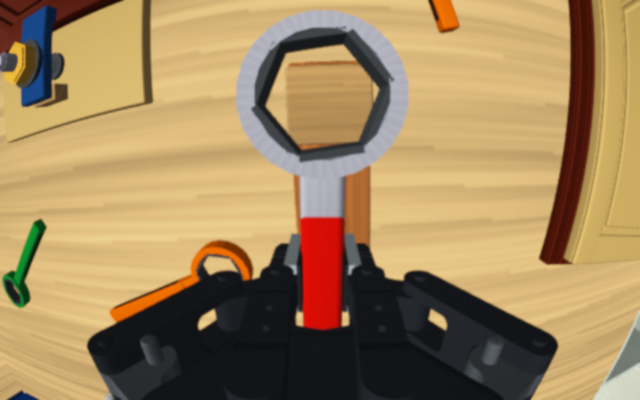

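```bash
cat >> h.py <<'E'
def headfit(p,s,ztool=-0.030,box=(0,190,225,420)):
    im=p["pixels"].astype(int); b,g,r=im[...,0],im[...,1],im[...,2]
    gray=(abs(r-b)<30)&(abs(r-g)<22)&(r>130)&(b>=r-6); sub=np.zeros_like(gray); a=box; sub[a[0]:a[1],a[2]:a[3]]=gray[a[0]:a[1],a[2]:a[3]]
    cs,_=cv2.findContours(sub.astype(np.uint8),cv2.RETR_EXTERNAL,cv2.CHAIN_APPROX_NONE)
    k=max(cs,key=cv2.contourArea)[:,0,:].astype(float)
    k=cv2.convexHull(k.astype(np.float32))[:,0]; M=Rt(s["orientation"]); k=k[k[:,1]>3]
    Q=[]
    for q in k:
        o,w=ray(p,q,True); o=M.T@(o-s["tcp_pos"]); w=M.T@w; X=o+w*(ztool-o[0])/w[0]; Q.append(X[1:])
    Q=np.array(Q); c,rad=circ(Q)
    for _ in range(3):
        e=abs(np.hypot(*(Q-c).T)-rad); G=e<0.0012; c,rad=circ(Q[G])
    return c,rad,G.sum(),len(Q)
E
python3 - <<'E'
from h import *
s=env.get_state(); p=optics.read_camera("wrist"); print(headfit(p,s))
w=.8; N=np.array([.599,-.029]); g=N-.075*np.array([np.cos(w),np.sin(w)])
rows([*g,.144],w-np.pi,8,c=1)
E
```

```text
(array([-6.90762046e-05, -7.40885801e-02]), np.float64(0.031048733159361352), np.int64(47), 49)
D cm [11.25 24.34  0.03] turn -0.843 z [-0.002  0.002 -1.   ]
[-0.0, -3.1, -1.27, np.float64(-0.105), 1]
[-0.0, -2.95, -1.59, np.float64(-0.105), 1]
[-0.0, -2.77, -1.89, np.float64(-0.105), 1]
[-0.0, -2.55, -2.17, np.float64(-0.105), 1]
[-0.0, -2.31, -2.43, np.float64(-0.105), 1]
[-0.0, -2.04, -2.66, np.float64(-0.105), 1]
[-0.0, -1.75, -2.86, np.float64(-0.105), 1]
[-0.0, -1.44, -3.03, np.float64(-0.105), 1]
```

Request:
servo_tool:
  moves:
    - [0, -3.1, -1.27, -0.105, 1]
    - [0, -2.95, -1.59, -0.105, 1]
    - [0, -2.77, -1.89, -0.105, 1]
    - [0, -2.55, -2.17, -0.105, 1]
    - [0, -2.31, -2.43, -0.105, 1]
    - [0, -2.04, -2.66, -0.106, 1]
    - [0, -1.75, -2.86, -0.106, 1]
    - [0, -1.44, -3.03, -0.106, 1]
    - [0, 0, 0, 0, 1]
    - [0, 0, 0, 0, 1]

```text
clock: 8.45
tcp_pos: [0.5472, -0.0837, 0.1448]
orientation: [-0.275, -0.651, -0.275, 0.652]
wrist_force: [-1.0, -0.7, -5.2]
finger_gap: 0.0166
```

Run:
```python
from h import *
s=env.get_state(); print(s["tcp_pos"],s["joint_pos"],s["wrist_force"],s["ft_torque"])
p=optics.read_camera("wrist"); cv2.imwrite("pics/w3.png",p["pixels"])
print(headfit(p,s))
for t in ["nut_seat","nut_top","wrench_socket"]:
  for d in models.pinpoint(t,p): print(t,np.round(d["location"],1),round(d["conf"],2),atz(p,d["location"],.084 if t=="nut_top" else .067,True))
cv2.imwrite("pics/w3z.png",cv2.resize(p["pixels"][0:190,220:430],None,fx=3.5,fy=3.1,interpolation=cv2.INTER_CUBIC))
plan([0,0,0],0)
```

```text
[ 0.5472102  -0.08369789  0.14480849] [-2.96454768e-01  3.13417886e-01 -1.69545188e-01  1.08908711e+00
 -6.31286574e-04  2.04571503e+00] [-0.98046165 -0.69113842 -5.19438965] [-0.11209607  0.11282907 -0.02145726]
(array([-0.00017289, -0.0743913 ]), np.float64(0.031106741099301716), np.int64(46), 48)
nut_seat [319.6 107.7] 0.61 [ 0.59595864 -0.03048432  0.067     ]
nut_top [322.5 105.6] 0.75 [ 0.59799797 -0.03130535  0.084     ]
wrench_socket [ 32.9 168.4] 0.9 [0.36015008 0.15180305 0.067     ]
wrench_socket [592.  243.5] 0.89 [ 0.72336811 -0.31459062  0.067     ]
tcp [ 0.5473 -0.0845  0.1454] zyaw -2.3435 shift cm [ 14.55 -45.09  32.15] turn -2.343
tilt x [-3.e-04 -2.e-04 -1.e+00]
```

View pics/w3z.png

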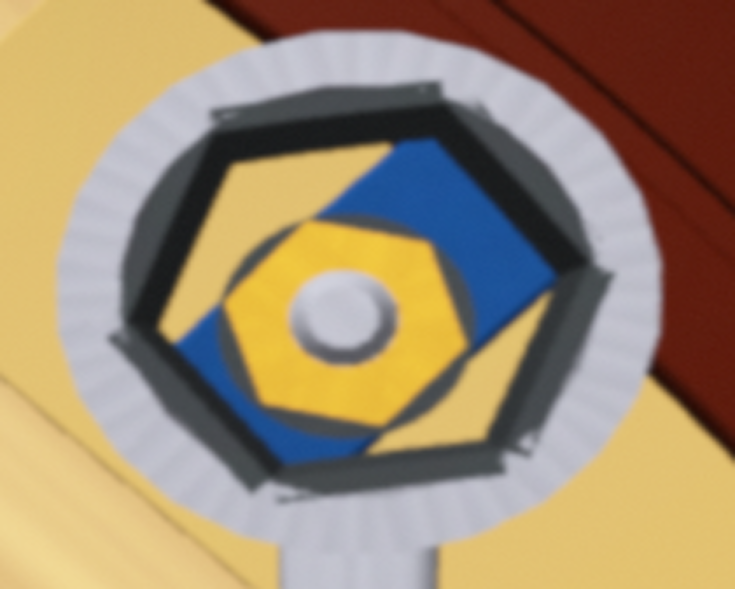

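Looking through the ring, the wrist view shows the nut hexagon around zoom (343,320) and the socket hexagon rotated slightly from it. I'll work out the angles next.

```bash
cat >> h.py <<'E'
def zc(q,off,fx,fy): return (off[0]+(q[0]+.5)/fx-.5, off[1]+(q[1]+.5)/fy-.5)
def hexfit(p,pts,z,af=None):
    P=np.array([atz(p,q,z,True)[:2] for q in pts])
    f=lambda x:(np.c_[x[0]+x[2]*np.cos(x[3]+np.arange(6)*np.pi/3),x[1]+x[2]*np.sin(x[3]+np.arange(6)*np.pi/3)])
    # order by angle desc/asc
    c=P.mean(0); a=np.arctan2(*(P-c).T[::-1]); P=P[np.argsort(a)]; a=np.sort(a)
    r=least_squares(lambda x:(f(x)-P).ravel(),[*c,.025,a[0]]); return r.x[:2],r.x[2],np.degrees(r.x[3])%60,np.sqrt((r.fun**2).mean())
E
python3 - <<'E'
from h import *
p=optics.read_camera("wrist")
Z=lambda L:[zc(q,(220,0),3.5,3.1) for q in L]
nut=Z([(307,220),(430,240),(468,345),(385,428),(262,405),(222,303)])
print("nut",hexfit(p,nut,.082),"stud",atz(p,zc((341,312),(220,0),3.5,3.1),.104,True))
s1=Z([(232,162),(437,138),(555,275),(490,440),(275,465),(158,330)])
print("sock",hexfit(p,s1,.155))
s1=Z([(218,118),(442,92),(592,265),(507,462),(268,488),(118,335)])
print("sock top",hexfit(p,s1,.175))
s=env.get_state();c=headfit(p,s)[0];M=Rt(s["orientation"]);print("head world",s["tcp_pos"]+M[:,1]*c[0]+M[:,2]*c[1])
E
```

```text
nut (array([ 0.59725664, -0.02930678]), np.float64(0.023549882264656437), np.float64(4.141306843715114), np.float64(0.0001635371669681197)) stud [ 0.59763459 -0.02824911  0.104     ]
sock (array([ 0.59896796, -0.03101445]), np.float64(0.024705141925543392), np.float64(23.95761143182719), np.float64(0.00044317654906425916))
sock top (array([ 0.5987944 , -0.03119125]), np.float64(0.025144449904165183), np.float64(24.01897849353236), np.float64(0.0007033677652701987))
head world [ 0.59911545 -0.03112981  0.14540082]
```

Run:
```python
from h import *
w=.451; N=np.array([.5973,-.0293]); g=N-.0744*np.array([np.cos(w),np.sin(w)])
rows([*g,.106],w-np.pi,4,c=1)
```

```text
D cm [-1.71  2.27 -3.94] turn 0.347 z [-0. -0. -1.]
[0.99, -0.7, -0.11, np.float64(0.087), 1]
[0.99, -0.71, -0.05, np.float64(0.087), 1]
[0.99, -0.71, 0.01, np.float64(0.087), 1]
[0.99, -0.71, 0.08, np.float64(0.087), 1]
```

Request:
servo_tool:
  moves:
    - [0.3, -0.7, -0.11, 0.087, 1]
    - [1.0, -0.71, -0.05, 0.087, 1]
    - [1.3, -0.71, 0.01, 0.087, 1]
    - [1.34, -0.71, 0.08, 0.087, 1]
    - [0, 0, 0, 0, 1]
    - [0, 0, 0, 0, 1]
    - [0, 0, 0, 0, 1]
    - [0, 0, 0, 0, 1]
    - [0, 0, 0, 0, 1]
    - [0, 0, 0, 0, 1]

```text
clock: 9.95
tcp_pos: [0.5307, -0.0609, 0.1061]
orientation: [0.158, 0.689, 0.158, -0.689]
wrist_force: [0.8, -0.3, -5.5]
finger_gap: 0.0166
```

Run:
```python
from h import *
s=env.get_state(); print(s["tcp_pos"],s["joint_pos"],s["wrist_force"],s["ft_torque"])
p=optics.read_camera("wrist"); cv2.imwrite("pics/w4.png",p["pixels"])
print(headfit(p,s))
cv2.imwrite("pics/w4z.png",cv2.resize(p["pixels"][0:190,220:430],None,fx=3.5,fy=3.1,interpolation=cv2.INTER_CUBIC))
plan([0,0,0],0)
```

```text
[ 0.53066606 -0.06092626  0.10614534] [-2.64584720e-01  3.06427286e-01 -2.81074371e-01  9.83140327e-01
 -1.08026694e-04  2.42508179e+00] [ 0.77392199 -0.34929813 -5.54038486] [-0.04076379  0.11989907 -0.04518817]
(array([-0.00015683, -0.07432987]), np.float64(0.031098569355134248), np.int64(45), 47)
tcp [ 0.5307 -0.0609  0.1061] zyaw -2.6896 shift cm [ 10.61 -28.65  45.08] turn -2.69
tilt x [ 1.e-04 -1.e-04 -1.e+00]
```

View pics/w4z.png

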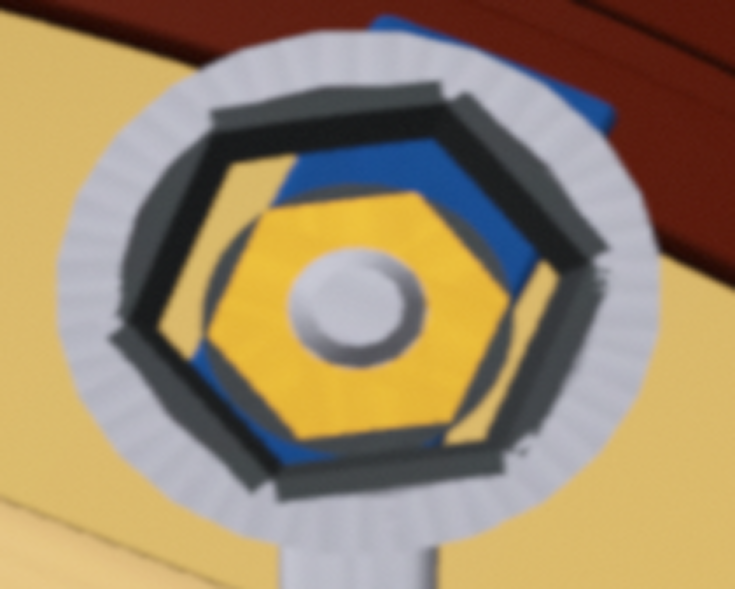

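The hexagons are now aligned. Nut corners are around zoom (268,210) to (298,440). I'll measure the remaining offset.

Run:
```python
from h import *
p=optics.read_camera("wrist"); s=env.get_state(); M=Rt(s["orientation"])
Z=lambda L:[zc(q,(220,0),3.5,3.1) for q in L]
n=hexfit(p,Z([(268,210),(415,192),(510,298),(455,422),(298,440),(207,330)]),.082); print("nut",n)
st=atz(p,zc((356,303),(220,0),3.5,3.1),.104,True);print("stud",st)
h=hexfit(p,Z([(232,162),(437,138),(552,270),(490,440),(278,465),(158,330)]),.1165); print("sock",h)
c=headfit(p,s)[0];hw=s["tcp_pos"]+M[:,1]*c[0]+M[:,2]*c[1]; print("head world",hw)
for H in (hw[:2],h[0]): print("shift cm yz", np.round(100*(M.T@np.r_[n[0]-H,0]),2))
```

```text
nut (array([ 0.59711927, -0.02845247]), np.float64(0.023250194948119706), np.float64(3.291560930524099), np.float64(0.00032758541640575995))
stud [ 0.59734569 -0.02793484  0.104     ]
sock (array([ 0.59734488, -0.02820987]), np.float64(0.02450596579432283), np.float64(4.538331022479525), np.float64(0.0004913235467703166))
head world [ 0.59739753 -0.02829094  0.10609604]
shift cm yz [0.   0.   0.03]
shift cm yz [0.   0.01 0.03]
```

Request:
servo_tool:
  moves:
    - [0.6, 0, 0.03, 0, 1]
    - [0.6, 0, 0, 0, 1]
    - [0.6, 0, 0, 0, 1]
    - [0.6, 0, 0, 0, 1]
    - [0.4, 0, 0, 0, 1]
    - [0.3, 0, 0, 0, 1]
    - [0.3, 0, 0, 0, 1]
    - [0.2, 0, 0, 0, 1]
    - [0, 0, 0, 0, 1]
    - [0, 0, 0, 0, 1]

```text
clock: 11.3
tcp_pos: [0.5304, -0.0611, 0.0702]
orientation: [0.158, 0.689, 0.158, -0.689]
wrist_force: [1.0, -0.5, -5.2]
finger_gap: 0.0169
```

Request:
servo_tool:
  moves:
    - [0.15, 0, 0, 0, 1]
    - [0.15, 0, 0, 0, 1]
    - [0.15, 0, 0, 0, 1]
    - [0.15, 0, 0, 0, 1]
    - [0.15, 0, 0, 0, 1]
    - [0.15, 0, 0, 0, 1]
    - [0.1, 0, 0, 0, 1]
    - [0.1, 0, 0, 0, 1]
    - [0, 0, 0, 0, 1]
    - [0, 0, 0, 0, 1]

```text
clock: 12.55
tcp_pos: [0.5304, -0.061, 0.0591]
orientation: [0.158, 0.689, 0.158, -0.689]
wrist_force: [0.4, -0.6, -5.1]
finger_gap: 0.0168
```

Run:
```python
from h import *
s=env.get_state(); print(s["tcp_pos"],s["wrist_force"],s["ft_torque"])
p=optics.read_camera("wrist"); print(headfit(p,s))
cv2.imwrite("pics/w5z.png",cv2.resize(p["pixels"][0:190,220:430],None,fx=3.5,fy=3.1,interpolation=cv2.INTER_CUBIC))
```

```text
[ 0.53036002 -0.06100834  0.05911892] [ 0.37019294 -0.59234321 -5.10786431] [-0.07819549  0.07777617 -0.02262764]
(array([-0.00018136, -0.07422332]), np.float64(0.03108075560251421), np.int64(46), 48)
```

View pics/w5z.png

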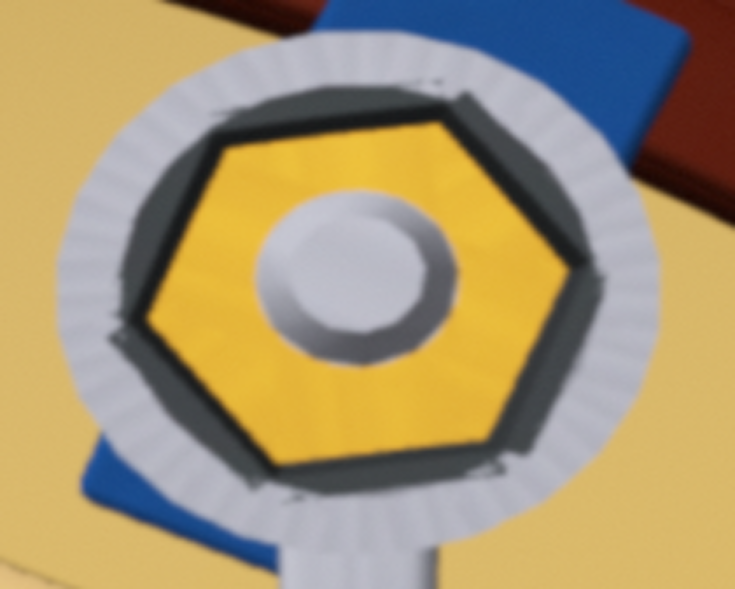

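Request:
servo_tool:
  moves:
    - [0.05, 0.817, -0.045, -0.11, 1]
    - [0.05, 0.817, -0.045, -0.11, 1]
    - [0.05, 0.817, -0.045, -0.11, 1]
    - [0, 0.817, -0.045, -0.11, 1]
    - [0, 0.817, -0.045, -0.11, 1]
    - [0, 0.817, -0.045, -0.11, 1]
    - [0, 0.817, -0.045, -0.11, 1]
    - [0, 0.817, -0.045, -0.11, 1]
    - [0, 0.817, -0.045, -0.11, 1]
    - [0, 0, 0, 0, 1]

```text
clock: 13.85
tcp_pos: [0.5879, -0.1024, 0.0578]
orientation: [-0.467, -0.531, -0.466, 0.531]
wrist_force: [-0.9, 0.1, -0.9]
finger_gap: 0.0168
```

```bash
cat >> h.py <<'E'
N0=np.array([.5972,-.0285])
def st(save=None):
    s=env.get_state(); M=Rt(s["orientation"]); t=s["tcp_pos"]; wx=-M[:,2]; w=np.arctan2(wx[1],wx[0])
    sock=t+.0743*wx; F=s["wrist_force"]; T=s["ft_torque"]; r=t[:2]-N0
    m=r[0]*F[1]-r[1]*F[0]+T[2]
    print("clk",round(s["clock"],2),"tcp",np.round(t,4),"wyaw",round(w,3),"sock",np.round(sock,4),"F",np.round(F,1),"T",np.round(T,3),"moment",round(m,3),"Fy",round(F@M[:,1],2),"Fz",round(F@M[:,2],2),"j6",round(s["joint_pos"][5],2),"gap",round(s["finger_gap"],4))
    return s
E
python3 - <<'E'
from h import *
s=st(); p=optics.read_camera("wrist"); print(headfit(p,s))
cv2.imwrite("pics/w6z.png",cv2.resize(p["pixels"][0:400,120:530],None,fx=1.5,fy=1.5,interpolation=cv2.INTER_CUBIC))
E
```

```text
clk 13.85 tcp [ 0.5879 -0.1024  0.0578] wyaw 1.441 sock [ 0.5975 -0.0287  0.0578] F [-0.9  0.1 -0.9] T [0.068 0.222 0.113] moment 0.044 Fy -0.94 Fz 0.0 j6 1.39 gap 0.0168
(array([-0.00040567, -0.07433557]), np.float64(0.03136621877592856), np.int64(36), 38)
```

View pics/w6z.png

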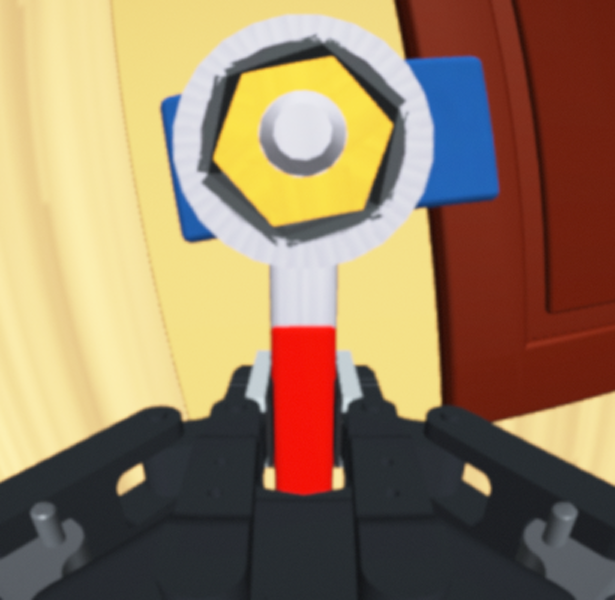

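Request:
servo_tool:
  moves:
    - [0, -0.889, -0.053, 0.12, 1]
    - [0, -0.889, -0.053, 0.12, 1]
    - [0, -0.889, -0.053, 0.12, 1]
    - [0, -0.889, -0.053, 0.12, 1]
    - [0.02, -0.889, -0.053, 0.12, 1]
    - [0.02, -0.889, -0.053, 0.12, 1]
    - [0.02, -0.889, -0.053, 0.12, 1]
    - [0.02, -0.889, -0.053, 0.12, 1]
    - [0.02, -0.889, -0.053, 0.12, 1]
    - [0.02, -0.889, -0.053, 0.12, 1]

```text
clock: 15.15
tcp_pos: [0.525, -0.0463, 0.0566]
orientation: [0.084, 0.702, 0.083, -0.702]
wrist_force: [-0.1, 0.2, -4.3]
finger_gap: 0.0164
```

Run:
```python
from h import *
s=st(); p=optics.read_camera("wrist"); print(headfit(p,s)); st()
cv2.imwrite("pics/w7z.png",cv2.resize(p["pixels"][0:190,220:430],None,fx=3.5,fy=3.1,interpolation=cv2.INTER_CUBIC))
```

```text
clk 15.15 tcp [ 0.525  -0.0463  0.0566] wyaw 0.236 sock [ 0.5972 -0.0289  0.0567] F [-0.1  0.2 -4.3] T [-0.032 -0.081  0.295] moment 0.276 Fy -0.26 Fz 0.01 j6 2.67 gap 0.0164
(array([-0.0005685 , -0.07422623]), np.float64(0.03116169541214208), np.int64(39), 41)
clk 15.2 tcp [ 0.5248 -0.0456  0.0566] wyaw 0.233 sock [ 0.5971 -0.0284  0.0567] F [-0.1 -2.2 -3.6] T [-0.515 -0.03  -0.063] moment 0.095 Fy 2.11 Fz 0.6 j6 2.67 gap 0.0171
```

View pics/w7z.png

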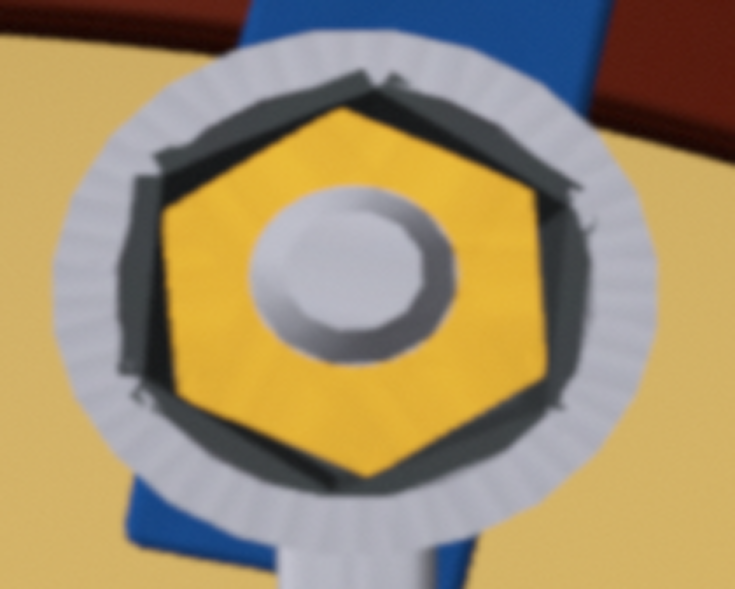

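Run:
```python
from h import *
p=optics.read_camera("wrist")
Z=lambda L:[zc(q,(220,0),3.5,3.1) for q in L]
print(hexfit(p,Z([(162,210),(340,105),(532,190),(547,378),(367,477),(178,393)]),.082))
```

```text
(array([ 0.59698086, -0.02783476]), np.float64(0.02291030216510758), np.float64(16.82156341403052), np.float64(0.00015784879957057515))
```

Request:
servo_tool:
  moves:
    - [0.02, -0.742, -0.037, 0.1, 1]
    - [0.02, -0.742, -0.037, 0.1, 1]
    - [0, 1.257, -0.107, -0.17, 1]
    - [0, 1.257, -0.107, -0.17, 1]
    - [0, 1.257, -0.107, -0.17, 1]
    - [0, 1.257, -0.107, -0.17, 1]
    - [0, 1.257, -0.107, -0.17, 1]
    - [0, 1.257, -0.107, -0.17, 1]
    - [0, 1.257, -0.107, -0.17, 1]
    - [0, 1.257, -0.107, -0.17, 1]

```text
clock: 16.5
tcp_pos: [0.5853, -0.1021, 0.0561]
orientation: [0.458, 0.539, 0.458, -0.539]
wrist_force: [0.9, 3.5, -3.5]
finger_gap: 0.0169
```

Run:
```python
from h import *
s=st(); p=optics.read_camera("wrist"); print(headfit(p,s)); st()
cv2.imwrite("pics/w8z.png",cv2.resize(p["pixels"][0:190,220:430],None,fx=3.5,fy=3.1,interpolation=cv2.INTER_CUBIC))
```

```text
clk 16.5 tcp [ 0.5853 -0.1021  0.0561] wyaw 1.408 sock [ 0.5973 -0.0288  0.0562] F [ 0.9  3.5 -3.5] T [ 0.641 -0.092 -0.01 ] moment 0.014 Fy 0.31 Fz -3.63 j6 1.43 gap 0.0169
(array([-0.00034386, -0.07437749]), np.float64(0.0312928852201188), np.int64(37), 39)
clk 16.55 tcp [ 0.5865 -0.1022  0.0561] wyaw 1.414 sock [ 0.5982 -0.0289  0.0562] F [-3.3  1.6 -3.8] T [0.396 0.76  0.427] moment 0.17 Fy -3.47 Fz -1.02 j6 1.42 gap 0.0168
```

View pics/w8z.png

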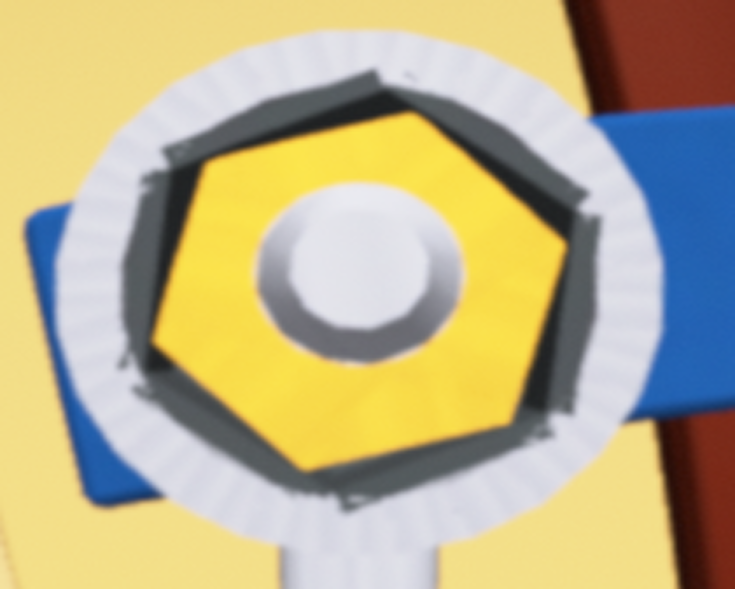

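Run:
```python
from h import *
p=optics.read_camera("wrist")
Z=lambda L:[zc(q,(220,0),3.5,3.1) for q in L]
print(hexfit(p,Z([(208,158),(415,110),(567,242),(515,422),(305,470),(152,342)]),.082)); st()
```

```text
(array([ 0.59806468, -0.02843854]), np.float64(0.022946912781504833), np.float64(6.344670079017334), np.float64(0.0001299789764407787))
clk 16.6 tcp [ 0.5851 -0.102   0.0558] wyaw 1.403 sock [ 0.5975 -0.0288  0.0558] F [-1.3  0.3 -1.3] T [ 0.319 -0.011 -0.045] moment -0.147 Fy -1.38 Fz -0.07 j6 1.43 gap 0.0165
```

Request:
servo_tool:
  moves:
    - [0, -0.594, -0.024, 0.08, 1]
    - [0, -0.594, -0.024, 0.08, 1]
    - [0, -0.594, -0.024, 0.08, 1]
    - [0, -0.594, -0.024, 0.08, 1]
    - [0, -0.594, -0.024, 0.08, 1]
    - [0, -0.594, -0.024, 0.08, 1]
    - [0.01, -0.223, -0.003, 0.03, 1]
    - [0.01, -0.223, -0.003, 0.03, 1]
    - [0.01, -0.223, -0.003, 0.03, 1]
    - [0.01, -0.223, -0.003, 0.03, 1]

```text
clock: 17.85
tcp_pos: [0.5456, -0.0822, 0.0557]
orientation: [0.275, 0.651, 0.275, -0.651]
wrist_force: [1.9, 0.8, -3.8]
finger_gap: 0.0168
```

Run:
```python
from h import *
st()
```

```text
clk 17.85 tcp [ 0.5456 -0.0822  0.0557] wyaw 0.8 sock [ 0.5974 -0.0289  0.0557] F [ 1.9  0.8 -3.8] T [ 0.01  -0.218  0.231] moment 0.29 Fy 0.78 Fz -1.88 j6 2.05 gap 0.0168
```

Request:
servo_tool:
  moves:
    - [0.01, -0.223, -0.003, 0.03, 1]
    - [0, -0.223, -0.003, 0.03, 1]
    - [0.01, -0.223, -0.003, 0.03, 1]
    - [0, -0.223, -0.003, 0.03, 1]
    - [0.01, -0.223, -0.003, 0.03, 1]
    - [0, -0.223, -0.003, 0.03, 1]
    - [0.01, -0.223, -0.003, 0.03, 1]
    - [0, -0.223, -0.003, 0.03, 1]
    - [0.01, -0.223, -0.003, 0.03, 1]
    - [0.01, -0.223, -0.003, 0.03, 1]

```text
clock: 19.1
tcp_pos: [0.5322, -0.0646, 0.0552]
orientation: [0.175, 0.685, 0.175, -0.685]
wrist_force: [1.4, -3.4, -1.6]
finger_gap: 0.0165
```

Run:
```python
from h import *
st()
```

```text
clk 19.1 tcp [ 0.5322 -0.0646  0.0552] wyaw 0.5 sock [ 0.5974 -0.029   0.0552] F [ 1.4 -3.4 -1.6] T [-0.635 -0.406  0.597] moment 0.87 Fy 3.66 Fz 0.44 j6 2.37 gap 0.0165
```

Request:
servo_tool:
  moves:
    - [0, -0.111, 0, 0.015, 1]
    - [0.01, -0.111, 0, 0.015, 1]
    - [0, -0.111, -0.002, 0.015, 1]
    - [0, -0.111, 0, 0.015, 1]
    - [0, -0.111, -0.002, 0.015, 1]
    - [0.01, -0.111, 0, 0.015, 1]
    - [0, -0.111, -0.002, 0.015, 1]
    - [0, -0.111, 0, 0.015, 1]
    - [0, -0.111, -0.002, 0.015, 1]
    - [0, -0.111, 0, 0.015, 1]

```text
clock: 20.35
tcp_pos: [0.5275, -0.0546, 0.0549]
orientation: [0.124, 0.696, 0.123, -0.696]
wrist_force: [0.5, -5.7, -0.5]
finger_gap: 0.0167
```

Run:
```python
from h import *
st()
```

```text
clk 20.35 tcp [ 0.5275 -0.0546  0.0549] wyaw 0.351 sock [ 0.5973 -0.0291  0.0549] F [ 0.5 -5.7 -0.5] T [-0.977 -0.376  0.609] moment 1.017 Fy 5.5 Fz 1.43 j6 2.54 gap 0.0167
```

Request:
servo_tool:
  moves:
    - [0, -0.097, 0, 0.013, 1]
    - [0, -0.097, -0.001, 0.013, 1]
    - [0, -0.097, 0, 0.013, 1]
    - [0, -0.097, -0.001, 0.013, 1]
    - [0, -0.097, 0, 0.013, 1]
    - [0.01, -0.097, -0.001, 0.013, 1]
    - [0, -0.097, 0, 0.013, 1]
    - [0, -0.097, -0.001, 0.013, 1]
    - [0, -0.097, 0, 0.013, 1]
    - [0, -0.097, -0.001, 0.013, 1]

```text
clock: 21.6
tcp_pos: [0.5247, -0.0455, 0.0549]
orientation: [-0.078, -0.703, -0.078, 0.703]
wrist_force: [0.1, -5.4, 0.5]
finger_gap: 0.0168
```

Run:
```python
from h import *
st()
p=optics.read_camera("wrist")
cv2.imwrite("pics/w9z.png",cv2.resize(p["pixels"][0:190,220:430],None,fx=3.5,fy=3.1,interpolation=cv2.INTER_CUBIC))
st()
```

```text
clk 21.6 tcp [ 0.5247 -0.0455  0.0549] wyaw 0.221 sock [ 0.5972 -0.0292  0.0549] F [ 0.1 -5.4  0.5] T [-1.163 -0.396  0.768] moment 1.162 Fy 5.31 Fz 1.08 j6 2.68 gap 0.0168
clk 21.65 tcp [ 0.5247 -0.0454  0.0549] wyaw 0.221 sock [ 0.5972 -0.0291  0.0549] F [ 1.5 -6.6 -0.4] T [-1.181 -0.35   0.739] moment 1.241 Fy 6.74 Fz -0.07 j6 2.68 gap 0.0168
```

View pics/w9z.png

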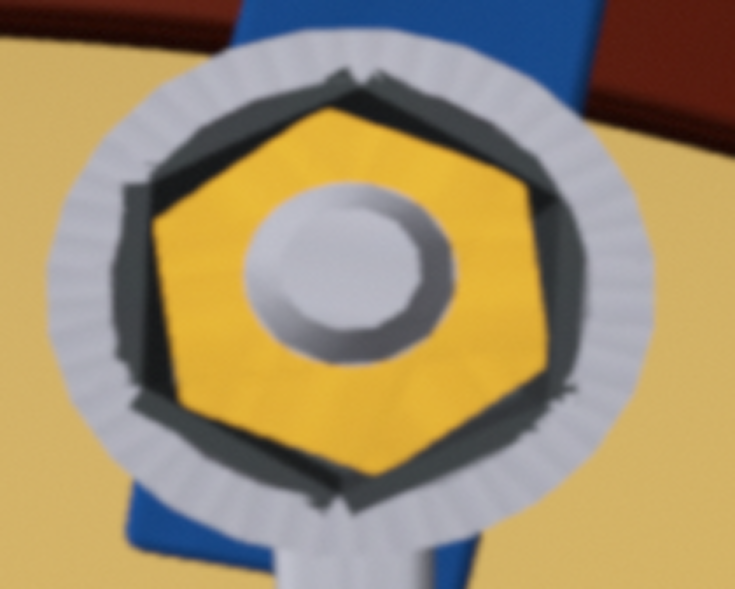

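Request:
servo_tool:
  moves:
    - [0, -0.074, 0, 0.01, 1]
    - [0, -0.074, 0, 0.01, 1]
    - [0, -0.074, 0, 0.01, 1]
    - [0, -0.074, 0, 0.01, 1]
    - [0, -0.074, 0, 0.01, 1]
    - [0, -0.074, 0, 0.01, 1]
    - [0, 0, 0, 0, 1]
    - [0, 0, 0, 0, 1]
    - [0, 0, 0, 0, 1]
    - [0, 0, 0, 0, 1]

```text
clock: 22.9
tcp_pos: [0.5239, -0.041, 0.0544]
orientation: [-0.057, -0.705, -0.057, 0.705]
wrist_force: [1.5, -5.9, -4.4]
finger_gap: 0.0166
```

Run:
```python
from h import *
st()
```

```text
clk 22.9 tcp [ 0.5239 -0.041   0.0544] wyaw 0.161 sock [ 0.5972 -0.029   0.0544] F [ 1.5 -5.9 -4.4] T [-1.103 -0.333  0.669] moment 1.122 Fy 6.08 Fz -0.57 j6 2.75 gap 0.0166
```

Request:
servo_tool:
  moves:
    - [0, 0.742, -0.037, -0.1, 1]
    - [0, 0.742, -0.037, -0.1, 1]
    - [0, 0, 0, 0, 1]
    - [-0.3, 0, 0, 0, 1]
    - [-0.5, 0, 0, 0, 1]
    - [-0.8, 0, 0, 0, 1]
    - [-1.0, 0, 0, 0, 1]
    - [-1.2, 0, 0, 0, 1]
    - [-1.5, 0, 0, 0, 1]
    - [-1.5, 0, 0, 0, 1]

```text
clock: 24.15
tcp_pos: [0.5256, -0.0539, 0.122]
orientation: [-0.126, -0.694, -0.128, 0.697]
wrist_force: [-0.9, 0.3, -5.4]
finger_gap: 0.0164
```

Run:
```python
from h import *
s=st(); p=optics.read_camera("wrist"); print(headfit(p,s)); cv2.imwrite("pics/w10.png",p["pixels"])
```

```text
clk 24.15 tcp [ 0.5256 -0.0539  0.122 ] wyaw 0.361 sock [ 0.5951 -0.0276  0.1217] F [-0.9  0.3 -5.4] T [ 0.006  0.141 -0.023] moment -0.064 Fy -0.55 Fz 0.75 j6 2.53 gap 0.0164
(array([-0.00037694, -0.07110555]), np.float64(0.025111328886668716), np.int64(35), 37)
```

View pics/w10.png

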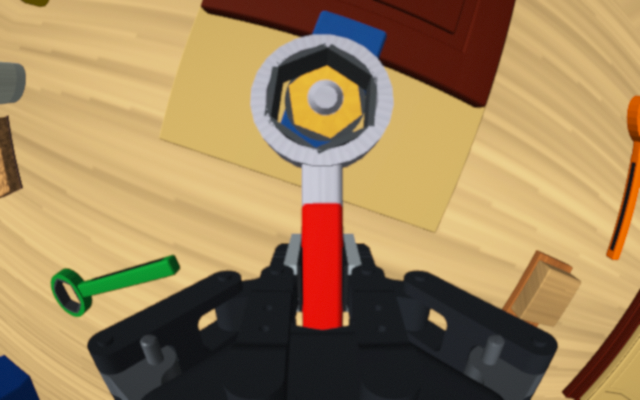

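The wrench has pitched head-down in the grip as the ring came off: the ring now looks smaller, at about (321,100). I'll lift clear, carry it over the rest and check with the side camera.

Run:
```python
from h import *
rows([.434,-.3275,.122],-.044-np.pi,7,c=1)
```

```text
D cm [ -9.28 -27.32  -0.23] turn 0.405 z [-0.001  0.    -1.   ]
[0.03, 3.18, 2.62, np.float64(0.058), 1]
[0.03, 3.33, 2.43, np.float64(0.058), 1]
[0.03, 3.46, 2.24, np.float64(0.058), 1]
[0.03, 3.59, 2.03, np.float64(0.058), 1]
[0.03, 3.7, 1.82, np.float64(0.058), 1]
[0.03, 3.8, 1.6, np.float64(0.058), 1]
[0.03, 3.88, 1.38, np.float64(0.058), 1]
```

Request:
servo_tool:
  moves:
    - [-2, 0, 0, 0, 1]
    - [-2, 0, 0, 0, 1]
    - [0, 3.18, 2.62, 0.058, 1]
    - [0, 3.33, 2.43, 0.058, 1]
    - [0, 3.46, 2.24, 0.058, 1]
    - [0, 3.59, 2.03, 0.058, 1]
    - [0, 3.7, 1.82, 0.058, 1]
    - [0, 3.8, 1.6, 0.058, 1]
    - [0, 3.88, 1.38, 0.058, 1]
    - [0, 0, 0, 0, 1]

```text
clock: 25.45
tcp_pos: [0.4332, -0.3302, 0.1621]
orientation: [0.018, -0.706, 0.017, 0.707]
wrist_force: [0.3, 0.3, -4.5]
finger_gap: 0.0168
```

Run:
```python
from h import *
s=st(); p=optics.read_camera("wrist"); cv2.imwrite("pics/w11.png",p["pixels"])
b=optics.read_camera("side"); cv2.imwrite("pics/s11.png",cv2.resize(b["pixels"][60:220,240:460],None,fx=3.4,fy=3.4,interpolation=cv2.INTER_CUBIC))
```

```text
clk 25.45 tcp [ 0.4332 -0.3302  0.1621] wyaw -0.05 sock [ 0.5074 -0.3339  0.162 ] F [ 0.3  0.3 -4.5] T [ 0.034  0.145 -0.008] moment 0.042 Fy -0.32 Fz -0.33 j6 2.39 gap 0.0168
```

View pics/w11.png

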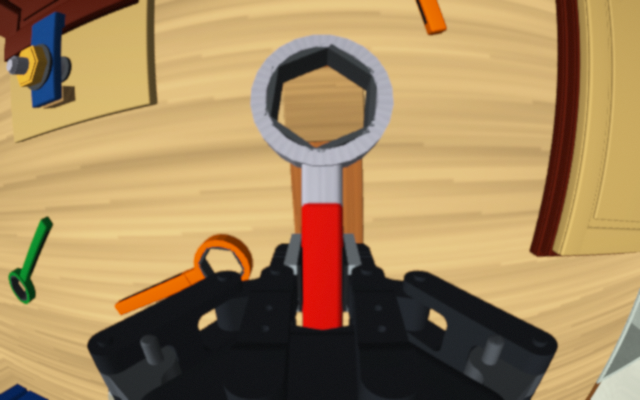

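View pics/s11.png

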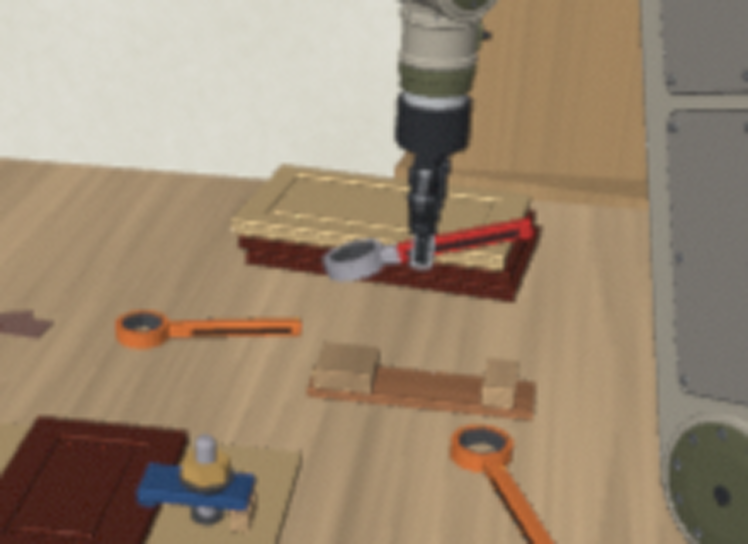

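Request:
servo_tool:
  moves:
    - [1.5, -0.26, -0.17, 0, 1]
    - [2.5, 0, 0, 0, 1]
    - [2.5, 0, 0, 0, 1]
    - [1.7, 0, 0, 0, 1]
    - [0.8, 0, 0, 0, 1]
    - [0.6, 0, 0, 0, 1]
    - [0.5, 0, 0, 0, 1]
    - [0.4, 0, 0, 0, 1]
    - [0.4, 0, 0, 0, 1]
    - [0, 0, 0, 0, 1]

```text
clock: 26.8
tcp_pos: [0.4368, -0.3263, 0.0551]
orientation: [-0.015, 0.707, -0.016, -0.707]
wrist_force: [-4.9, 2.0, 3.7]
finger_gap: 0.0167
```

Run:
```python
from h import *
s=st(); 
b=optics.read_camera("side"); cv2.imwrite("pics/s12.png",cv2.resize(b["pixels"][60:220,240:460],None,fx=3.4,fy=3.4,interpolation=cv2.INTER_CUBIC))
```

```text
clk 26.8 tcp [ 0.4368 -0.3263  0.0551] wyaw -0.045 sock [ 0.511  -0.3296  0.0552] F [-4.9  2.   3.7] T [0.387 0.389 0.154] moment -1.62 Fy -1.74 Fz 4.98 j6 2.4 gap 0.0167
```

View pics/s12.png

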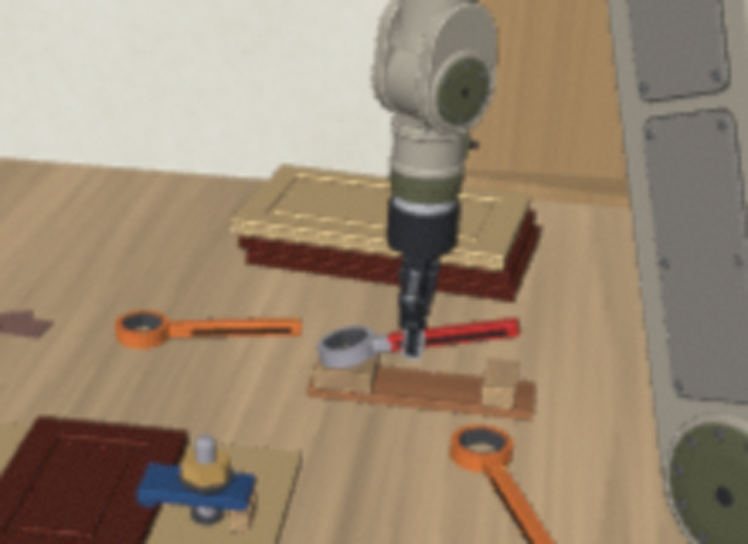

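Request:
servo_tool:
  moves:
    - [0, 0, 0, 0, 1]
    - [0.3, 0, 0, 0, 1]
    - [0.3, 0, 0, 0, 1]
    - [0.3, 0, 0, 0, 1]
    - [0.3, 0, 0, 0, 1]
    - [0.3, 0, 0, 0, 1]
    - [0.3, 0, 0, 0, 1]
    - [0.3, 0, 0, 0, 1]
    - [0.3, 0, 0, 0, 1]
    - [0.2, 0, 0, 0, 1]
  grip_force: 30

```text
clock: 28.1
tcp_pos: [0.4366, -0.3263, 0.028]
orientation: [0.015, -0.707, 0.016, 0.707]
wrist_force: [-10.1, 3.3, 19.6]
finger_gap: 0.0163
```

Run:
```python
from h import *
s=st(); p=optics.read_camera("wrist"); cv2.imwrite("pics/w13.png",p["pixels"]); print(headfit(p,s))
b=optics.read_camera("side"); cv2.imwrite("pics/s13.png",cv2.resize(b["pixels"][60:220,240:460],None,fx=3.4,fy=3.4,interpolation=cv2.INTER_CUBIC))
```

```text
clk 28.1 tcp [ 0.4366 -0.3263  0.028 ] wyaw -0.045 sock [ 0.5108 -0.3297  0.028 ] F [-10.1   3.3  19.6] T [ 0.651  1.174 -0.178] moment -3.734 Fy -2.86 Fz 10.28 j6 2.4 gap 0.0163
(array([ 0.00020532, -0.07635691]), np.float64(0.030754907096487354), np.int64(44), 46)
```

View pics/w13.png

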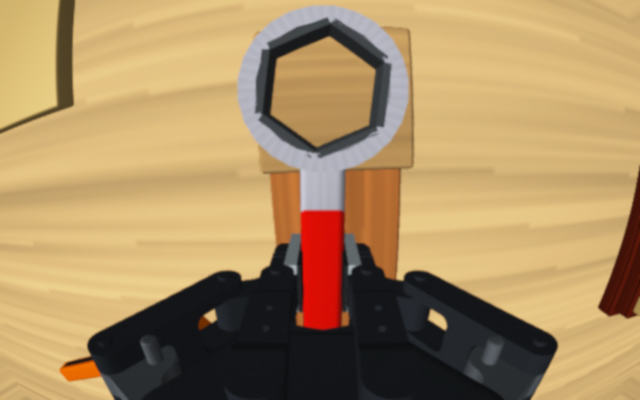

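View pics/s13.png

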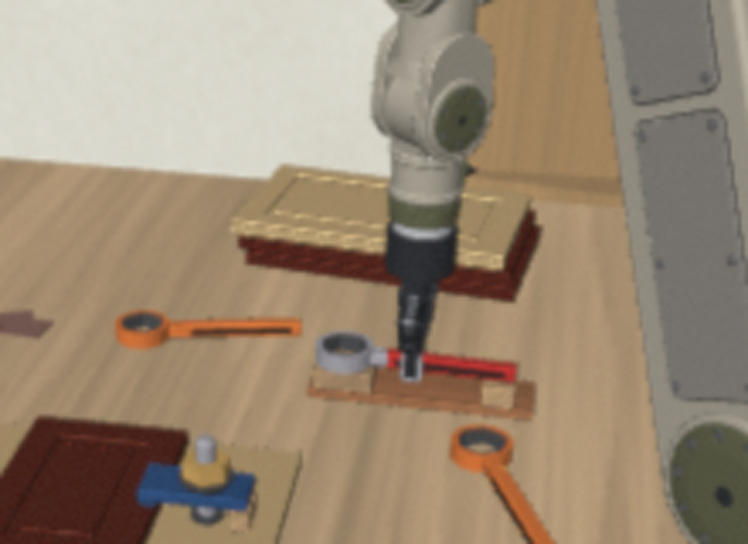

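Request:
servo_tool:
  moves:
    - [0.1, 0, 0, 0, 1]
    - [0, 0, 0, 0, 1]
    - [0, 0, 0, 0, 0.3]
    - [0, 0, 0, 0, -0.5]
    - [0, 0, 0, 0, -1]
    - [0, 0, 0, 0, -1]
    - [0, 0, 0, 0, -1]
    - [0, 0, 0, 0, -1]
    - [0, 0, 0, 0, -1]
    - [0, 0, 0, 0, -1]

```text
clock: 29.45
tcp_pos: [0.4368, -0.3258, 0.0267]
orientation: [-0.016, 0.707, -0.016, -0.707]
wrist_force: [-0.1, -0.1, -0.2]
finger_gap: 0.0856
```

Request:
servo_tool:
  moves:
    - [-1, 0, 0, 0, -1]
    - [-2, 0, 0, 0, -1]
    - [-3, 0, 0, 0, -1]
    - [-4, 0, 0, 0, -1]
    - [-4, 0, 0, 0, -1]
    - [-4, 0, 0, 0, -1]
    - [0, 0, 0, 0, -1]
    - [0, 0, 0, 0, -1]
    - [0, 0, 0, 0, -1]
    - [0, 0, 0, 0, -1]

```text
clock: 30.7
tcp_pos: [0.4362, -0.3253, 0.2056]
orientation: [0.016, -0.706, 0.015, 0.707]
wrist_force: [-0.3, -0.3, 0.0]
finger_gap: 0.0854
```

Run:
```python
from h import *
s=st(); p=optics.read_camera("wrist"); cv2.imwrite("pics/w14.png",p["pixels"])
b=optics.read_camera("side"); cv2.imwrite("pics/s14.png",cv2.resize(b["pixels"][60:220,240:460],None,fx=3.4,fy=3.4,interpolation=cv2.INTER_CUBIC))
for t in ["wrench_grip","wrench_socket","rest_top"]:
  for d in models.pinpoint(t,p): print(t,np.round(d["location"],1),round(d["conf"],2),atz(p,d["location"],.036,True))
```

```text
clk 30.7 tcp [ 0.4362 -0.3253  0.2056] wyaw -0.044 sock [ 0.5105 -0.3285  0.2055] F [-0.3 -0.3  0. ] T [-0.098  0.07  -0.016] moment -0.042 Fy 0.35 Fz 0.25 j6 2.4 gap 0.0854
wrench_grip [189.8 269.2] 0.96 [ 0.33630071 -0.16030959  0.036     ]
wrench_grip [323.3 182.2] 0.9 [ 0.43512697 -0.32626345  0.036     ]
wrench_grip [ 51.8 253.9] 0.6 [0.34748616 0.09797936 0.036     ]
wrench_socket [ 39.6 271.3] 0.94 [0.31255752 0.15390307 0.036     ]
wrench_socket [240.6 245.8] 0.92 [ 0.36699849 -0.23057807  0.036     ]
rest_top [329.6 110.5] 0.81 [ 0.50779803 -0.33565489  0.036     ]
rest_top [96.6 73.1] 0.26 [ 0.58570273 -0.06032677  0.036     ]
```

View pics/w14.png

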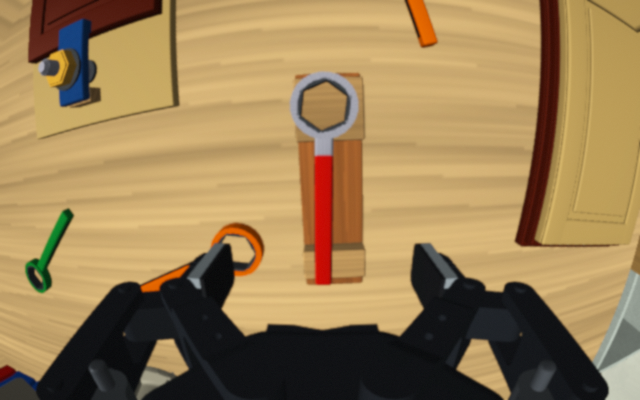

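View pics/s14.png

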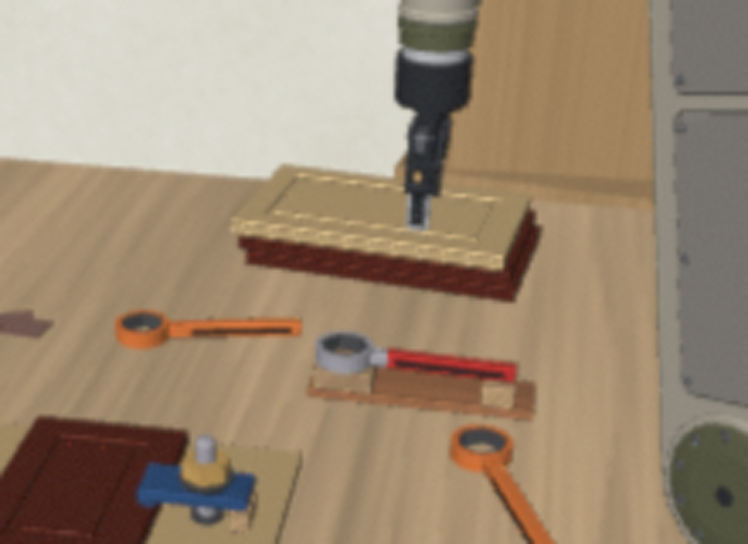

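Run:
```python
from h import *
print(order.hand_in()); st()
```

```text
the job is handed in; nothing more can be done
None
the job is handed in; nothing more can be done
```

The nut is tightened, the wrench is back on its rest and the job is handed in, at about 31 s on the robot's clock. The hand-in gave no verdict.

- **Tightening:** I fitted the ring over the nut and tightened clockwise in two strokes with a ratchet-back between them. The moment felt rose from about 0.3 N m while loose to 0.87, then 1.02 and 1.16–1.24. I then turned the nut a last 0.06 rad, and it read 1.12 N m at rest about half a second after stopping. I put the peak at about 1.3 N m, but I did not take a reading during that last bit of turning.
- **Accuracy of the readings:** They are noisy by about 0.1 N m. While the nut was loose they read about 0.07 N m below the stated 0.36. Between 0.87 and 1.24 N m the rise was a little slower than the stated 1.5 N m per rad. I did not measure the washer squeeze directly.
- **Wrench tilt on removal:** The ring dragged on the nut as I lifted it, and the wrench tipped head-down in the fingers by about 0.3 rad. I levelled it by pressing its head gently onto the rest's head block with a weaker grip.
- **Last checks:** The final pictures show the wrench lying flat and level on its rest, handle the way it lay. Its ring is about 7 mm off the centre of the head block (25 mm allowed). The gripper was open, about 0.2 m above the bench and clear of everything. I did not look at the tape measure, sanding block and glue bottle again, but the arm never came near them.

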